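# Free the jammed oval former from the return chute and put it back in its slot

## Task

The oval wrapping former (a wooden block with round ends) has jammed crosswise in the narrowing return chute, with its ends under the chute's turned-in lips. Push it back up the chute until it is clear of the lips, lift it out, and set it down (do not drop it) lying flat in its own storage slot, the one whose label shows its outline. Leave the other formers, the ribbon spool and the foil roll where they are.

Things in the scene. Friction and masses are not known exactly. Their poses are not given: they have to be found in the camera images.
- oval_mid (a point): Centre (half-way up) of the oval former: plain light wooden block, 84 mm long (x) by 36 mm wide (y) by 30 mm high (z), ends rounded in plan to 18 mm radius, straight flat long sides, about 70 g. It starts lying across the chute on its floor, its x axis across the chute.
- chute: Fixed sheet-metal return chute, 260 mm long, sloping 14 degrees, open at top and both ends. Origin on its floor, mid-length and mid-width, 50 mm above the table; x up the slope (away from the robot), y across, z normal to the floor. Walls 39 mm high, 3 mm thick. Inside half-width 54 mm from x=130 to x=-20 mm, narrowing straight to 30 mm at x=-90 mm, then 30 mm down to x=-130 mm.
- chute_lips (a point): Point on the chute's floor, mid-width, where the lips end (chute x=-20 mm). Two flat lips, turned in from the wall tops, run from here down the slope to chute x=-100 mm; undersides 36 mm, tops 39 mm above the floor; between them the middle 60 mm (y -30 to 30) is open. The former jams under them at about chute x=-46 mm. It slides when pushed, stays where left, and lifts out once its centre is past chute x=0.
- slot_oval: The oval former's own slot: fixed shallow grey tray 110 (x) by 62 (y) by 12 mm high, origin under its middle, on the table. Pocket 100 by 52 mm, centred, floor 4 mm above the table, rim 8 mm above that. At its +x end a flat flange (to x=101 mm) with a white label: black outline with straight sides and round ends. The former's long side goes along the slot's x, either way round.
- slot_oblong: Identical tray, label with a plain rectangle outline; it holds the square-ended oblong former.
- slot_bone: Identical tray, empty, label with a bone outline (two discs joined by a thin bar).
- oblong_mid (a point): Centre of the oblong former, wooden block 84 x 36 x 30 mm with square ends, lying in its own slot. To be left alone.
- bone_mid (a point): Centre of the bone former, wooden block 84 x 36 x 30 mm with a thin waist, lying on the table to the right of the slots. To be left alone.
- spool_mid (a point): Centre of the small standing ribbon spool, 52 mm diameter, 40 mm high. To be left alone.
- roll_mid (a point): Centre of the standing gold foil roll, 60 mm diameter, 60 mm high. To be left alone.
Not all that is in view belongs to the job. What is shaped like the part that bears oval_mid but blue is not meant. What is shaped like the slot_oval but purple is not meant.

How it is judged:
On the way:
1. the oval former has been pushed back up the chute, clear of the lips, still on the chute's floor (x of oval_mid in the frame of chute between 0 and 0.13 m and z of oval_mid in the frame of chute below 0.024 m and y of oval_mid in the frame of chute between -0.05 and 0.05 m), for 0.05 s.
At the end, for the whole second after the job is handed in: The oval former lies flat on the pocket floor of slot_oval (its centre 16 to 22 mm above the tray's underside, level within 0.1 rad), its centre within 15 mm of the pocket's centre, its long side along the slot within 0.3 rad either way round, released and at rest (horizontal distance between oval_mid and slot_oval below 0.015 m and z of oval_mid in the frame of slot_oval between 0.016 and 0.022 m and angle between the z axis of oval_mid and the z axis of slot_oval, either way round below 0.1 rad and angle between the x axis of oval_mid and the x axis of slot_oval, either way round below 0.3 rad and linear speed of oval_former below 0.02 m/s); the robot touches nothing.
It fails at once if the oblong former is moved by more than 25 mm (distance of oblong_mid from where it was at the start of the episode above 0.025 m).
It fails at once if the bone former is moved by more than 25 mm (distance of bone_mid from where it was at the start of the episode above 0.025 m).
It fails at once if the ribbon spool is moved by more than 25 mm (distance of spool_mid from where it was at the start of the episode above 0.025 m).
It fails at once if the foil roll is moved by more than 25 mm (distance of roll_mid from where it was at the start of the episode above 0.025 m).
It fails at once if the oval former is dropped (falls free at over 0.7 m/s) (linear speed of oval_former above 0.7 m/s and contact force between oval_former and the fingers below 0.05 N).
It also fails if it takes over 48 s, if anything falls off the work surface, if the arm or the gripper's body presses on something with over 40 N, if the wrist force passes 120 N, or if a joint passes its speed limit or range.

## Robot

A 6-joint arm with a two-finger parallel gripper is mounted at the origin on the work surface. World frame = base frame: x ahead of the robot, y to its left, z up, the work surface at z = 0. Lengths are in m, angles in rad, forces in N, time in s.
With the tool pointing down it reaches from about 0.35 to 0.85 m from the base axis. Payload 8.1 kg.
Tool frame: the origin (TCP) lies midway between the tips of the shut fingers; the grasp point (between the pads) lies behind it (robot.pinch_z is the z of the grasp point in the tool frame, in m); z points along the fingers, y is the direction in which the jaws open and shut (so a half turn about z gives the same grasp; the last joint's range is limited). The gripper opens to 85 mm and grips with 20 to 120 N. Pads are 22 mm wide; open, the fingers measure 114 mm over their backs; the gripper's body (76 mm by 85 mm) begins 54 mm behind the grasp point. The pads swing forward as they close: fully open they stand 13 mm farther back than shut.
Start: joints at [-1.288, 0.13, 1.488, -0, 1.523, -0.085], TCP at [0.216, -0.56, 0.231] pointing down, gripper open.
Joint ranges: [-2.96, 2.96], [-0.89, 2.26], [0.02, 2.5], [-1.34, 4.48], [0, 2.73], [-2.66, 2.66]. Speed limits (rad/s): [2.39, 2.39, 2.79, 3.14, 3.14, 3.14].

## Interface

Orientations are given as a unit quaternion [w, x, y, z].
In Python, from station import robot, cams gives the robot as it stands. The module is installed in compiled form; this text tells all that it offers.
- The arm moves only by the tool carry_out, never from a script. Its argument "targets" is a list of rows, each a list of 7 numbers: the shift along the tool's x, y, z in m, then the turn, a rotation vector about the tool's x, y, z in degrees, then the closure in counts, from 0 (fully open) to 255 (shut). A call has exactly 10 rows; each row is the pose to reach, as a shift and turn from the pose commanded when the call began, along the tool's axes at that moment; what a row does not reach only later rows make up. A row lasts 1/8 s, in which the tool goes at most 62.5 mm and 10.7 degrees, less where a joint would pass 70% of its speed; a pose out of reach is approached as far as the arm can. A call with a gripper value outside its range is refused whole. The fingers move at their own pace and stop on an object; "force" is the grip in N (left out, the last holds). Time passes only in rows, so rows that repeat a pose let the fingers close, or fill a call up. It gives the time, the measured TCP pose, the force and the opening at its end, in the units of the state.
- robot.get_obs(): the state, without advancing time (a new reading comes with each control period).
- cams.read_camera(name): name is "scene" or "side" or "wrist"; returns a dict with "color" (420x560x3 uint8, red, green, blue), "fx", "fy", "cx", "cy" (pixels), "extrinsics" (4x4, takes a point from camera to world coordinates); the wrist camera has in their place "T_tool_cam" (4x4, takes a point from camera to tool coordinates, whose origin is the TCP and whose axes are the flange's). Camera axes: x right, y down, z forward; pixel columns grow to the right and rows downward; lengths in m; the calibration is good to about 2 mm. A picture is of the moment at which its call begins: read the wrist's pose just before it. There is no depth.
- robot.finish_job(): hands the job in, once; it reports no verdict.
The state is a dict: "clock": time; "q": joint angles; "joint_velocities": joint speeds; "effort": joint torques, N m; "ee_pos": TCP position; "tool_rot": TCP orientation; "contact_force": force on the tool from outside, world axes, zero at the start; "moment": the same for the moment, N m; "grip_width": finger opening in m.
Only numpy, scipy, OpenCV 4.12 (cv2) and the standard library are available. Lean on these libraries where they do the work, as an engineer would, in place of code of your own. Each camera call takes 0.05 s, during which the arm holds its last target. There are 200 camera calls.

## Working session

There is one attempt and no reset: what is moved stays moved. The work goes in short steps, Python scripts to look and compute and a tool call to move; the robot and the scene stay as the last step left them, time stands still between calls to the robot, and variables do not carry over. Pictures are saved under pics/ and viewed, about 8 in all and at most 12, crops included, and the job is handed in when it is done.

Besides the shell and the picture viewer there is one more tool, called in YAML: its name, and indented under it one key for each argument. carry_out: Moves the arm, as the interface text tells. Its arguments: {"type":"object","properties":{"targets":{"type":"array"},"force":{"type":"number"}},"required":["targets"]}

```bash
mkdir -p pics
cat > h.py <<'E'
import numpy as np, cv2
from station import robot, cams
from scipy.spatial.transform import Rotation as R
def RT():
    o=robot.get_obs(); w,x,y,z=o["tool_rot"]; T=np.eye(4); T[:3,:3]=R.from_quat([x,y,z,w]).as_matrix(); T[:3,3]=o["ee_pos"]; return T
def shot(n,f=None):
    T=RT(); c=cams.read_camera(n); c["E"]=T@c["T_tool_cam"] if n=="wrist" else c["extrinsics"]
    np.savez(f"{n}.npz",**{k:c[k] for k in("color","fx","fy","cx","cy","E")})
    if f: cv2.imwrite("pics/"+f,c["color"][...,::-1])
    return c
def load(n): return dict(np.load(f"{n}.npz"))
def ray(c,u,v):
    d=c["E"][:3,:3]@np.array([(u-c["cx"])/c["fx"],(v-c["cy"])/c["fy"],1]); return c["E"][:3,3],d
def plane(c,u,v,z):
    o,d=ray(c,u,v); return o+d*(z-o[2])/d[2]
def proj(c,p):
    q=np.linalg.inv(c["E"])@np.append(p,1); return np.array([c["fx"]*q[0]/q[2]+c["cx"],c["fy"]*q[1]/q[2]+c["cy"]])
def tri(c1,u1,c2,u2):
    o1,d1=ray(c1,*u1);o2,d2=ray(c2,*u2);s=np.linalg.lstsq(np.c_[d1,-d2],o2-o1,rcond=None)[0]
    a=o1+s[0]*d1;b=o2+s[1]*d2;return (a+b)/2,np.linalg.norm(a-b)
E
python3 - <<'E'
from h import *
np.set_printoptions(precision=4,suppress=True)
for n in("scene","side","wrist"):
    c=shot(n,n+"0.png"); print(n,c["E"],c["fx"])
print(robot.get_obs()["tool_rot"],robot.pinch_z)
E
```

```text
scene [[-0.8669  0.4007 -0.2964  0.8281]
 [ 0.4983  0.7083 -0.4999  0.5354]
 [ 0.0096 -0.5811 -0.8138  0.996 ]
 [ 0.      0.      0.      1.    ]] 474.83948565372276
side [[-0.9974 -0.0482  0.0541  0.4357]
 [-0.0724  0.6741 -0.7351  0.8054]
 [-0.0011 -0.7371 -0.6758  0.85  ]
 [ 0.      0.      0.      1.    ]] 435.88280474792435
wrist [[ 0.3602 -0.897  -0.2564  0.2806]
 [-0.9329 -0.3468 -0.0973 -0.5362]
 [-0.0016  0.2742 -0.9617  0.3728]
 [ 0.      0.      0.      1.    ]] 316.5599751348457
[-0.0007  0.9831  0.1829 -0.0001] -0.0187
```

View pics/scene0.png

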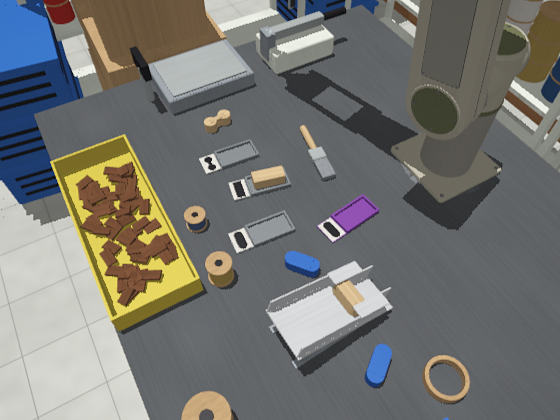

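View pics/side0.png

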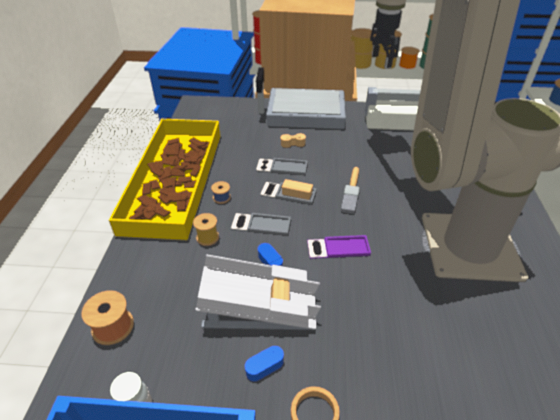

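The scene view shows the chute at about (330,315), with the light block jammed in it at (348,297). Candidates for the part are that block and the blue look-alikes at (302,263) and (379,365). Only the wooden one is in the chute, so it fits. Candidates for the slot are the grey trays at (230,156), (260,182) and (262,231), plus the purple one at (348,218). I'll confirm the labels in an enlarged crop.

Run:
```python
from h import *
c=load("scene")["color"][...,::-1]
a=cv2.resize(c[215:375,255:400],None,fx=3.6,fy=3.6,interpolation=cv2.INTER_CUBIC)[:576]
b=cv2.resize(c[135:260,195:305],None,fx=2.5,fy=2.5,interpolation=cv2.INTER_CUBIC)
im=np.zeros((580,800,3),np.uint8); im[:a.shape[0],:a.shape[1]]=a[:, :]; im[:b.shape[0],524:524+b.shape[1]]=b[:,:276]
cv2.imwrite("pics/crop1.png",im)
```

```text
(no output)
```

View pics/crop1.png

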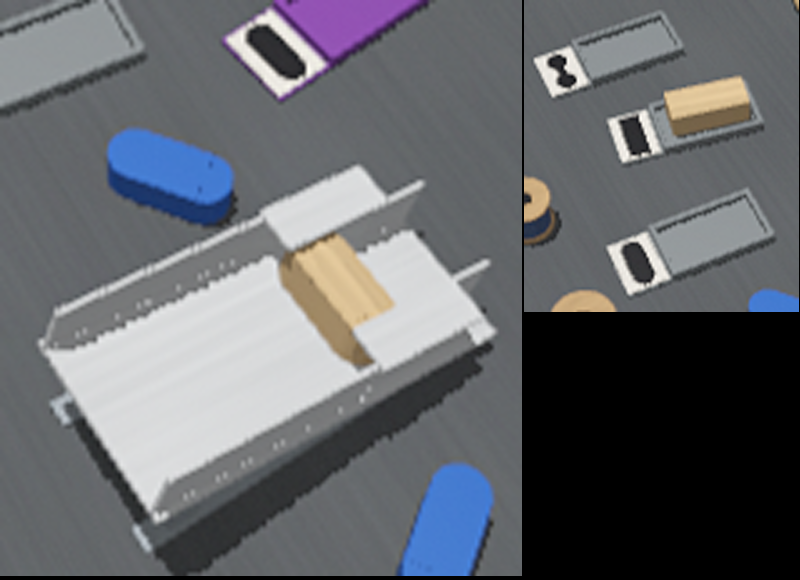

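The lower tray at scene (262,231) is grey, empty and has a straight-sided, round-ended label, so it is slot_oval. The purple tray is the decoy. The wooden block under the lips, at crop (340,300), is the oval former. Next I'll estimate poses.

Run:
```python
from h import *
np.set_printoptions(precision=4,suppress=True)
c=load("scene"); cr=lambda u,v:(255+u/3.6,215+v/3.6)
s,co=np.sin(np.radians(14)),np.cos(np.radians(14))
P={}
for n,u,v,x,y,z in [("UL+floor",155,516,.13,.054,0),("UL-floor",45,346,.13,-.054,0),("U-top",55,311,.13,-.0555,.039),("L-top",423,184,-.13,-.0315,.039),("L+top",489,263,-.13,.0315,.039),("lip-end",272,212,-.02,-.0555,.039),("lip-in",288,248,-.02,-.03,.039)]:
    P[n]=p=plane(c,*cr(u,v),.05+x*s+z*co); print(n,p,"hor local",x*co-z*s,y)
m=(P["UL+floor"]+P["UL-floor"])/2; l=(P["L-top"]+P["L+top"])/2
print(m,l,np.linalg.norm(P["UL+floor"]-P["UL-floor"]),np.linalg.norm(P["L+top"]-P["L-top"]),"len",np.linalg.norm((m-l)[:2]),"exp",.26*co+.039*s)
yaw=np.arctan2(*(m-l)[[1,0]]); d=np.array([np.cos(yaw),np.sin(yaw)]); print("yaw",yaw,np.degrees(yaw),"org",m[:2]-d*.13*co, l[:2]+d*(.13*co+.039*s))
# slot from scene crop: tray grey corners
cs=lambda u,v:(195+(u-524)/2.5,135+v/2.5)
for n,u,v,z in [("flange-",607,240,.012),("flange+",630,293,.012),("end+",774,233,.012),("end-",750,191,.012)]:
    P[n]=plane(c,*cs(u,v),z); print(n,P[n])
f=(P["flange-"]+P["flange+"])/2;e=(P["end+"]+P["end-"])/2
a=(f-e)/np.linalg.norm(f-e); print("len .156?",np.linalg.norm(f-e),"org",e+a*.055,f-a*.101,"yaw",np.degrees(np.arctan2(a[1],a[0])))
```

```text
UL+floor [0.6503 0.2955 0.0814] hor local 0.12613844441587954 0.054
UL-floor [0.655  0.1813 0.0814] hor local 0.12613844441587954 -0.054
U-top [0.6475 0.1806 0.1193] hor local 0.1167034904874925 -0.0555
L-top [0.3943 0.1938 0.0564] hor local -0.13557339834426657 -0.0315
L+top [0.3915 0.2575 0.0564] hor local -0.13557339834426657 0.0315
lip-end [0.4965 0.1742 0.083 ] hor local -0.028840868453906973 -0.0555
lip-in [0.5013 0.1988 0.083 ] hor local -0.028840868453906973 -0.03
[0.6526 0.2384 0.0814] [0.3929 0.2256 0.0564] 0.1143812731677405 0.06369776971039914 len 0.2600114956653665 exp 0.26171184276014614
yaw 0.04912766955076079 2.814808122571958 org [0.5267 0.2322] [0.5284 0.2323]
flange- [ 0.6252 -0.0772  0.012 ]
flange+ [ 0.6324 -0.0123  0.012 ]
end+ [ 0.4781 -0.0033  0.012 ]
end- [ 0.4734 -0.059   0.012 ]
len .156? 0.1536613441613698 org [ 0.5305 -0.036   0.012 ] [ 0.5282 -0.0358  0.012 ] yaw -5.07735082385554
```

```bash
cat >> h.py <<'E'
np.set_printoptions(precision=4,suppress=True)
class CH: O=np.array([.5275,.232,.05]); yaw=2.8
def Rch(): return R.from_euler("ZY",[CH.yaw,-14],degrees=True).as_matrix()
def chp(*p): return CH.O+Rch()@np.array(p)
def chinv(p): return Rch().T@(np.array(p)-CH.O)
def chR(): r=Rch(); return np.c_[r[:,1],r[:,0],-r[:,2]]
def downR(yawy): a=np.radians(yawy); y=np.array([np.cos(a),np.sin(a),0]); z=np.array([0,0,-1.]); return np.c_[np.cross(y,z),y,z]
def delta(p,Rt,T=None):
    T=RT() if T is None else T
    d=T[:3,:3].T@(np.array(p)-T[:3,3]); r=R.from_matrix(T[:3,:3].T@Rt).as_rotvec(degrees=True)
    print("shift mm",d*1e3,"rot deg",r); return d,r
def nxt(T,d,r):
    T=T.copy(); T[:3,3]+=T[:3,:3]@d; T[:3,:3]=T[:3,:3]@R.from_rotvec(r,degrees=True).as_matrix(); return T
E
python3 - <<'E'
from h import *
p=chp(-.046,0,.13); print(p); d,r=delta(p,chR())
T=RT()
for f in(.25,.5,.75): print(nxt(T,d*f,r*f)[:3,3])
E
```

```text
[0.4515 0.2283 0.165 ]
shift mm [ 503.3146 -650.1349   66.4835] rot deg [-12.187    8.7014 -71.3586]
[ 0.2746 -0.3625  0.2141]
[ 0.3336 -0.1656  0.1977]
[0.3925 0.0314 0.1814]
```

carry_out:
  targets:
    - [0.044,-0.038,0.004,-0.8,0.6,-4.6,0]
    - [0.088,-0.076,0.009,-1.6,1.1,-9.3,0]
    - [0.13,-0.115,0.013,-2.4,1.7,-13.9,0]
    - [0.172,-0.153,0.017,-3.2,2.3,-18.6,0]
    - [0.211,-0.193,0.021,-4,2.8,-23.2,0]
    - [0.248,-0.233,0.026,-4.8,3.4,-27.8,0]
    - [0.284,-0.275,0.03,-5.5,4,-32.5,0]
    - [0.317,-0.316,0.034,-6.3,4.5,-37.1,0]
    - [0.348,-0.359,0.038,-7.1,5.1,-41.7,0]
    - [0.376,-0.404,0.043,-7.9,5.7,-46.4,0]
  force: 40

```text
clock: 1.4
ee_pos: [0.4215, -0.046, 0.1882]
tool_rot: [0.057, 0.828, 0.555, 0.06]
contact_force: [0.5, -0.4, -0.5]
grip_width: 0.0852
```

Run:
```python
from h import *
print(RT()[:3,3]); delta(chp(-.046,0,.13),chR())
```

```text
[ 0.4215 -0.046   0.1882]
shift mm [264.4278 -79.7493  20.0911] rot deg [ -4.1611   3.0484 -24.8075]
```

carry_out:
  targets:
    - [0.045,-0.013,0.003,-0.7,0.5,-4.1,0]
    - [0.09,-0.027,0.007,-1.4,1,-8.3,0]
    - [0.135,-0.04,0.01,-2.1,1.5,-12.4,0]
    - [0.18,-0.053,0.013,-2.8,2,-16.5,0]
    - [0.22,-0.067,0.017,-3.5,2.5,-20.6,0]
    - [0.264,-0.08,0.02,-4.2,3,-24.8,0]
    - [0.264,-0.08,0.02,-4.2,3,-24.8,0]
    - [0.264,-0.08,0.02,-4.2,3,-24.8,0]
    - [0.264,-0.08,0.02,-4.2,3,-24.8,0]
    - [0.264,-0.08,0.02,-4.2,3,-24.8,0]

```text
clock: 2.65
ee_pos: [0.4519, 0.2254, 0.1654]
tool_rot: [0.084, 0.686, 0.717, 0.088]
contact_force: [0.6, -0.3, -0.5]
grip_width: 0.0851
```

Run:
```python
from h import *
c=shot("wrist"); im=np.ascontiguousarray(c["color"][...,::-1])
delta(chp(-.046,0,.13),chR())
for p in [(-.02,-.03,.039),(-.02,.03,.039),(-.13,-.0315,.039),(-.13,.0315,.039),(.13,.054,.0),(.13,-.054,0),(-.02,.054,.039),(-.02,-.054,.039)]:
    u=proj(c,chp(*p)); print(p,u); cv2.circle(im,tuple(int(x) for x in u),2,(0,0,255),-1)
cv2.imwrite("pics/w1.png",cv2.resize(im,(800,600)))
```

```text
shift mm [ 2.8085 -0.3403  0.3223] rot deg [-0.0059  0.0848 -0.2325]
(-0.02, -0.03, 0.039) [313.5389 247.7366]
(-0.02, 0.03, 0.039) [315.5592 172.2056]
(-0.13, -0.0315, 0.039) [174.9427 249.9248]
(-0.13, 0.0315, 0.039) [166.7849 170.6948]
(0.13, 0.054, 0.0) [490.7084 136.002 ]
(0.13, -0.054, 0) [469.9255 255.368 ]
(-0.02, 0.054, 0.039) [316.4494 138.9214]
(-0.02, -0.054, 0.039) [312.8035 275.2323]
```

View pics/w1.png

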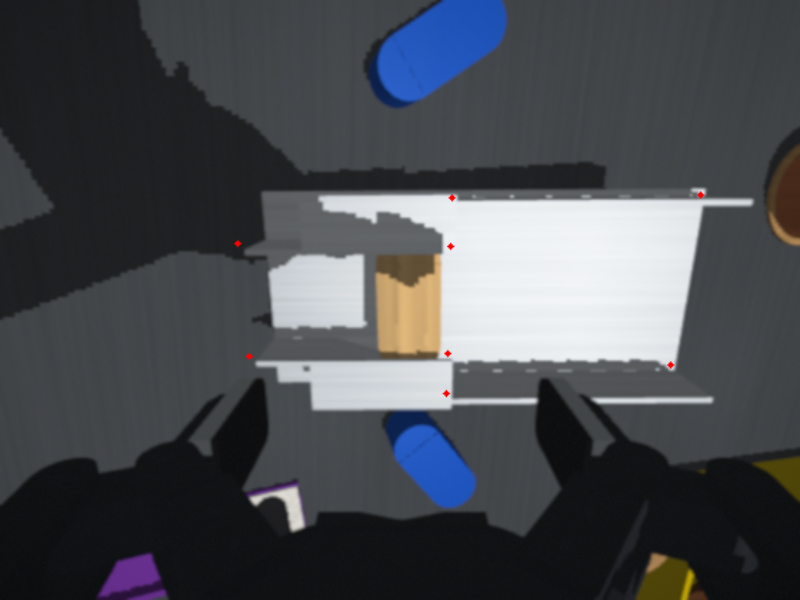

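The wrist view shows the former at display (376–441, 252–356) between the lips. The lip corners are at (442,252) and (452,361), the upper floor corners at (703,202) and (677,367), and the lower tips at (245,253) and (258,364). My red predictions sit about 6–8 px off.

Run:
```python
from h import *
c=load("wrist"); r=Rch()
def chplane(u,v,h):
    o,d=ray(c,u*.7,v*.7); n=r[:,2]; t=((CH.O-o)@n+h)/(d@n); return chinv(o+t*d)*1e3
for n,u,v,h in [("lip+ in (-20,30)",442,252,.039),("lip- in (-20,-30)",452,361,.039),("lip- out (-20,-57)",452,408,.039),("UF+ (130,54)",703,202,0),("UF- (130,-54)",677,367,0),("tip+ (-130,30)",245,253,.039),("tip- (-130,-33)",258,364,.039),
 ("wall+ end (130,57)",752,202,.039),("wall- end (130,-57)",712,400,.039),("former top dn mid",377,310,.03),("top up mid",441,310,.03),("dn+",377,256,.03),("dn-",379,354,.03),("up-",441,356,.03),("up+",441,256,.03)]: print(n,chplane(u,v,h))
```

```text
lip+ in (-20,30) [-24.491   26.8918  39.    ]
lip- in (-20,-30) [-17.6173 -34.2487  39.    ]
lip- out (-20,-57) [-16.8187 -63.3918  39.    ]
UF+ (130,54) [131.9593  49.5822  -0.    ]
UF- (130,-54) [133.9523 -55.5571  -0.    ]
tip+ (-130,30) [-126.9847   26.7216   39.    ]
tip- (-130,-33) [-125.8869  -35.6968   39.    ]
wall+ end (130,57) [131.2846  51.7291  39.    ]
wall- end (130,-57) [131.6495 -58.7848  39.    ]
former top dn mid [-59.3792  -7.1421  30.    ]
top up mid [-23.5476  -7.2631  30.    ]
dn+ [-58.8213  23.3584  30.    ]
dn- [-58.7109 -33.5913  30.    ]
up- [-22.9744 -34.9482  30.    ]
up+ [-24.179   23.2391  30.    ]
```

```bash
python3 - <<'E'
from h import *
print((CH.O+Rch()@np.array([.0025,-.0035,0])))
E
sed -i 's/O=np.array(\[.5275,.232,.05\])/O=np.array([.5299,.2286,.05])/' h.py
python3 - <<'E'
from h import *
delta(chp(-.044,0,.04),chR());delta(chp(-.044,0,.003),chR())
E
```

```text
[0.5301 0.2286 0.0506]
shift mm [-0.5538  3.8478 90.8667] rot deg [-0.0059  0.0848 -0.2325]
shift mm [ -0.4991   3.8515 127.8666] rot deg [-0.0059  0.0848 -0.2325]
```

carry_out:
  targets:
    - [0,0.004,0.03,0,0,0,0]
    - [0,0.004,0.06,0,0,0,0]
    - [0,0.004,0.085,0,0,0,0]
    - [0,0.004,0.1,0,0,0,0]
    - [0,0.004,0.115,0,0,0,0]
    - [0,0.004,0.127,0,0,0,0]
    - [0,0.004,0.127,0,0,0,50]
    - [0,0.004,0.127,0,0,0,100]
    - [0,0.004,0.127,0,0,0,105]
    - [0,0.004,0.127,0,0,0,105]

```text
clock: 3.95
ee_pos: [0.4865, 0.228, 0.0435]
tool_rot: [0.084, 0.685, 0.718, 0.088]
contact_force: [0.3, -0.2, 0.2]
grip_width: 0.0501
```

Run:
```python
from h import *
o=robot.get_obs(); print(o["contact_force"],o["grip_width"],chinv(o["ee_pos"]))
c=shot("wrist","w2.png"); cv2.imwrite("pics/w2.png",cv2.resize(c["color"][...,::-1],(640,480)))
```

```text
[ 0.3095 -0.1544  0.1855] 0.050139090856610266 [-0.0437  0.0015  0.0042]
```

View pics/w2.png

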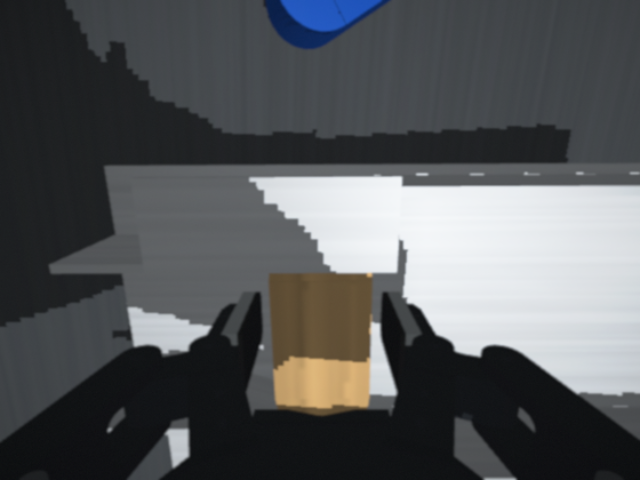

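The former, at (270–372, 272–410), sits centred between the open fingers. I'll push it up the slope.

carry_out:
  targets:
    - [0,0.004,0,0,0,0,112]
    - [0,0.01,0,0,0,0,112]
    - [0,0.018,0,0,0,0,112]
    - [0,0.027,0,0,0,0,112]
    - [0,0.037,0,0,0,0,112]
    - [0,0.047,0,0,0,0,112]
    - [0,0.057,0,0,0,0,112]
    - [0,0.065,0,0,0,0,112]
    - [0,0.072,0,0,0,0,112]
    - [0,0.072,0,0,0,0,112]

```text
clock: 5.25
ee_pos: [0.5566, 0.2311, 0.0606]
tool_rot: [0.084, 0.686, 0.718, 0.088]
contact_force: [0.1, -0.4, -0.2]
grip_width: 0.0475
```

Run:
```python
from h import *
o=robot.get_obs(); print(o["contact_force"],o["grip_width"],chinv(o["ee_pos"]))
c=shot("wrist","w3.png"); cv2.imwrite("pics/w3.png",cv2.resize(c["color"][...,::-1],(640,480)))
```

```text
[ 0.1009 -0.3683 -0.1692] 0.04751463202515567 [0.0286 0.0012 0.0038]
```

View pics/w3.png

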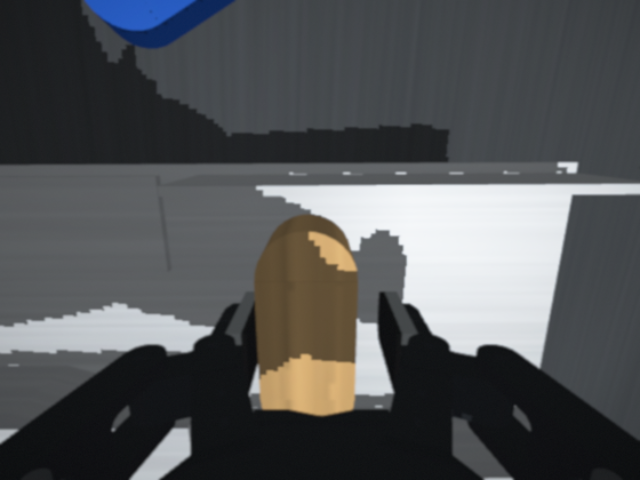

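The former's rounded end is now fully visible at (308,213) and clear of the lips, so the push worked. I'll raise slightly and grip.

carry_out:
  targets:
    - [0,0,-0.003,0,0,0,112]
    - [0,0,-0.005,0,0,0,112]
    - [0,0,-0.005,0,0,0,130]
    - [0,0,-0.005,0,0,0,150]
    - [0,0,-0.005,0,0,0,170]
    - [0,0,-0.005,0,0,0,190]
    - [0,0,-0.005,0,0,0,190]
    - [0,0,-0.005,0,0,0,190]
    - [0,0,-0.005,0,0,0,190]
    - [0,0,-0.005,0,0,0,190]
  force: 40

```text
clock: 6.55
ee_pos: [0.5547, 0.2311, 0.0655]
tool_rot: [0.084, 0.685, 0.718, 0.088]
contact_force: [-4.6, -0.0, 5.9]
grip_width: 0.0348
```

Run:
```python
from h import *
o=robot.get_obs(); print(o["contact_force"],o["grip_width"],chinv(o["ee_pos"]),o["q"])
c=load("wrist"); r=Rch(); o_,d=ray(c,308*.875,214*.875); t=((CH.O-o_)@r[:,2]+.03)/(d@r[:,2]); print("former tip",chinv(o_+t*d))
T=RT(); d,rr=delta(chp(.0286,0,.13),chR()); T2=nxt(T,d,rr)
for y in(85,-95): print(y); delta([.529,-.036,.17],downR(y),T2)
```

```text
[-4.5737 -0.0285  5.8863] 0.03484621089980281 [0.0279 0.0013 0.009 ] [ 0.3542  0.0751  1.8842 -0.0906  0.9515  0.3521]
former tip [0.0244 0.0462 0.03  ]
shift mm [  -1.3994    0.6724 -120.9991] rot deg [-0.0292  0.0642 -0.1435]
85
shift mm [-264.2401  -12.9833   10.22  ] rot deg [ 11.5078  10.0389 -81.7604]
-95
shift mm [-264.2401  -12.9833   10.22  ] rot deg [ 10.4177 -11.9421  97.2604]
```

carry_out:
  targets:
    - [0,0,-0.006,0,0,0,190]
    - [0,0,-0.016,0,0,0,190]
    - [0,0,-0.03,0,0,0,190]
    - [0,0,-0.048,0,0,0,190]
    - [0,0,-0.068,0,0,0,190]
    - [0,0,-0.088,0,0,0,190]
    - [0,0,-0.106,0,0,0,190]
    - [0,0,-0.12,0,0,0,190]
    - [0,0,-0.12,0,0,0,190]
    - [0,0,-0.12,0,0,0,190]

```text
clock: 7.8
ee_pos: [0.5254, 0.2295, 0.1808]
tool_rot: [0.084, 0.686, 0.718, 0.087]
contact_force: [0.5, -0.9, -1.4]
grip_width: 0.0353
```

Run:
```python
from h import *
o=robot.get_obs(); print(o["contact_force"],o["grip_width"],o["ee_pos"])
delta([.529,-.036,.17],downR(85))
```

```text
[ 0.53   -0.8932 -1.375 ] 0.035314595275912436 [0.5254 0.2295 0.1808]
shift mm [-265.372   -11.0637    8.6621] rot deg [ 11.3882  10.0393 -81.9202]
```

carry_out:
  targets:
    - [-0.018,-0.001,0.001,0.8,0.7,-5.7,190]
    - [-0.044,-0.002,0.001,1.9,1.7,-13.9,190]
    - [-0.074,-0.003,0.002,3.2,2.8,-22.9,190]
    - [-0.106,-0.004,0.003,4.6,4,-32.8,190]
    - [-0.138,-0.006,0.004,5.9,5.2,-42.6,190]
    - [-0.17,-0.007,0.006,7.3,6.4,-52.4,190]
    - [-0.202,-0.008,0.007,8.7,7.6,-62.3,190]
    - [-0.231,-0.01,0.008,9.9,8.7,-71.3,190]
    - [-0.252,-0.011,0.008,10.8,9.5,-77.8,190]
    - [-0.265,-0.011,0.009,11.4,10,-81.9,190]

```text
clock: 9.05
ee_pos: [0.529, -0.0366, 0.169]
tool_rot: [-0.001, 0.043, 0.999, -0.0]
contact_force: [-0.4, -0.2, -1.5]
grip_width: 0.0353
```

carry_out:
  targets:
    - [0,0,0,0,0,0,190]
    - [0,0,0,0,0,0,190]
    - [0,0,0,0,0,0,190]
    - [0,0,0,0,0,0,190]
    - [0,0,0,0,0,0,190]
    - [0,0,0,0,0,0,190]
    - [0,0,0,0,0,0,190]
    - [0,0,0,0,0,0,190]
    - [0,0,0,0,0,0,190]
    - [0,0,0,0,0,0,190]

```text
clock: 10.3
ee_pos: [0.5295, -0.0354, 0.1703]
tool_rot: [0.001, 0.044, 0.999, -0.0]
contact_force: [0.6, 0.0, -1.5]
grip_width: 0.0354
```

Run:
```python
from h import *
o=robot.get_obs(); print(o["contact_force"],o["grip_width"]); delta([.529,-.036,.17],downR(85))
c=shot("wrist"); im=np.ascontiguousarray(c["color"][...,::-1]); shot("side","side1.png")
a=np.radians(-5); 
for x,y in [(.101,.031),(.101,-.031),(-.055,.031),(-.055,-.031)]:
    p=[.529+x*np.cos(a)-y*np.sin(a),-.036+x*np.sin(a)+y*np.cos(a),.012]; u=proj(c,p); print(x,y,u*800/560); cv2.circle(im,tuple(int(round(k)) for k in u),2,(0,0,255),-1)
cv2.imwrite("pics/w4.png",cv2.resize(im,(800,600)))
```

```text
[ 0.5564  0.0346 -1.5137] 0.035443050129833946
shift mm [ 0.415  -0.5916  0.3031] rot deg [-0.0021  0.0682 -0.0244]
0.101 0.031 [444.2981 413.9944]
0.101 -0.031 [360.8098 413.9663]
-0.055 0.031 [450.6636 198.3864]
-0.055 -0.031 [354.9527 198.3615]
```

View pics/w4.png

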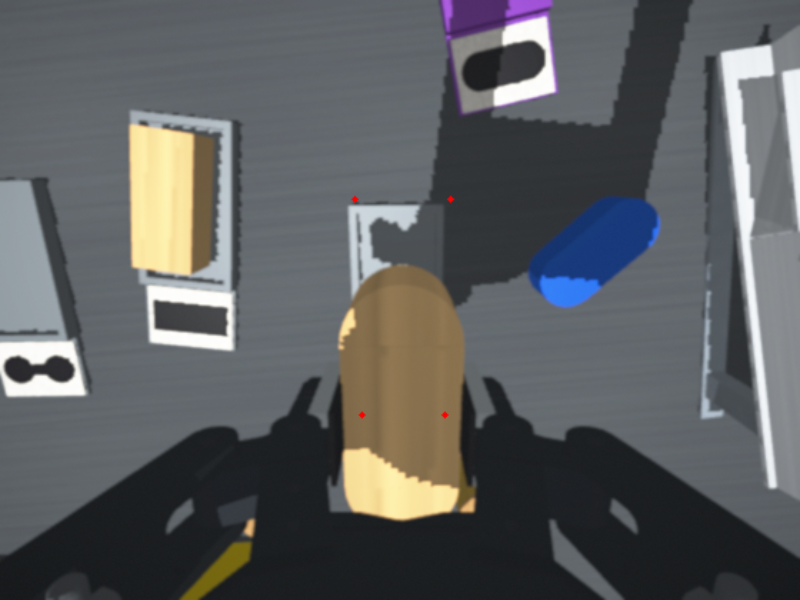

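The wrist view shows the tray's end corners at (349,206) and (447,206), against my predictions of (355,199) and (451,198). The former's tip is at (402,265), with its sides at u 340 and 464. I'll correct the placing.

Run:
```python
from h import *
c=load("wrist"); T=RT(); s=.7; zt=T[2,3]+.021
tip=plane(c,402*s,265*s,zt); print("tip in tool",T[:3,:3].T@(tip-T[:3,3]))
for u,v in[(340,370),(464,370),(343,440),(461,440)]: print(T[:3,:3].T@(plane(c,u*s,v*s,zt)-T[:3,3]))
l=plane(c,349*s,206*s,.012); r=plane(c,447*s,206*s,.012); print(l,r,np.linalg.norm(l-r))
a=np.radians(-5); x=np.array([np.cos(a),np.sin(a),0]); m=(l+r)/2; org=m+.055*x; print("org",org)
# side view cross-check
b=plane(load("scene"),0,0,0)
form=tip[:2]-(-x[:2]*.042); print("former ctr",form)
p=np.r_[org[:2]+(T[:2,3]-form),0]; print(p)
for h in(.045,.014,.013): delta([p[0],p[1],h],downR(85))
```

```text
tip in tool [ 0.0461 -0.0014 -0.0211]
[ 0.0151 -0.0194 -0.021 ]
[ 0.0151  0.0167 -0.021 ]
[-0.0081 -0.0194 -0.021 ]
[-0.008   0.0166 -0.021 ]
[ 0.476  -0.0665  0.012 ] [ 0.4815 -0.003   0.012 ] 0.06377117876615936
org [ 0.5335 -0.0395  0.012 ]
former ctr [ 0.5252 -0.0364]
[ 0.5378 -0.0385  0.    ]
shift mm [ -8.3877  -2.3468 125.3187] rot deg [-0.0002  0.0701 -0.0229]
shift mm [ -8.3498  -2.3467 156.3187] rot deg [-0.0002  0.0701 -0.0229]
shift mm [ -8.3485  -2.3467 157.3187] rot deg [-0.0002  0.0701 -0.0229]
```

carry_out:
  targets:
    - [-0.004,-0.001,0.01,0,0,0,190]
    - [-0.008,-0.002,0.026,0,0,0,190]
    - [-0.008,-0.002,0.044,0,0,0,190]
    - [-0.008,-0.002,0.062,0,0,0,190]
    - [-0.008,-0.002,0.08,0,0,0,190]
    - [-0.008,-0.002,0.096,0,0,0,190]
    - [-0.008,-0.002,0.11,0,0,0,190]
    - [-0.008,-0.002,0.12,0,0,0,190]
    - [-0.008,-0.002,0.126,0,0,0,190]
    - [-0.008,-0.002,0.126,0,0,0,190]

```text
clock: 11.65
ee_pos: [0.5373, -0.0381, 0.0441]
tool_rot: [0.0, 0.044, 0.999, -0.0]
contact_force: [0.2, -0.4, -0.4]
grip_width: 0.0351
```

Run:
```python
from h import *
o=robot.get_obs(); print(o["contact_force"],o["grip_width"]); delta([.5378,-.0385,.013],downR(85))
a=shot("wrist")["color"]; b=shot("side")["color"]; s=shot("scene")["color"]
im=np.zeros((420,800,3),np.uint8); im[:300,:400]=cv2.resize(a,(400,300)); im[:300,400:]=cv2.resize(b[170:260,210:330],(400,300),interpolation=cv2.INTER_CUBIC)
cv2.imwrite("pics/c5.png",im[:300,:,::-1])
```

```text
[ 0.2011 -0.3688 -0.4363] 0.035092609925013334
shift mm [-0.5181 -0.3504 31.1062] rot deg [ 0.0002  0.0467 -0.0195]
```

View pics/c5.png

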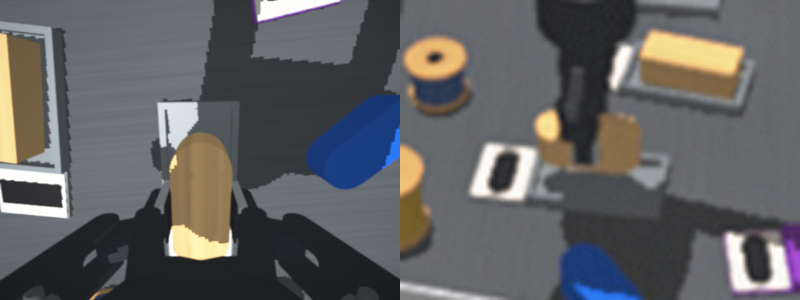

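The former sits above the oval-labelled tray: in the half-scale wrist view the tray spans u 157–240 with its end at v 101, and the former spans u 169–232 with its tip at v 132. I'll check the offset numerically.

Run:
```python
from h import *
c=load("wrist"); T=RT(); k=1.4
ti=lambda p:T[:3,:3].T@(p-T[:3,3])
l=ti(plane(c,157*k,101*k,.012)); r=ti(plane(c,240*k,101*k,.012)); print(l,r,(l+r)/2-np.array([.055,0,0]))
t=ti(plane(c,200.5*k,132*k,T[2,3]+.021)); print(t, t-np.array([.042,0,0]))
```

```text
[ 0.0607 -0.0344  0.0329] [0.0608 0.0282 0.0329] [ 0.0058 -0.0031  0.0329]
[ 0.0472 -0.0016 -0.0211] [ 0.0052 -0.0016 -0.0211]
```

carry_out:
  targets:
    - [0,-0.001,0.005,0,0,0,190]
    - [0,-0.001,0.011,0,0,0,190]
    - [0,-0.001,0.017,0,0,0,190]
    - [0,-0.001,0.021,0,0,0,190]
    - [0,-0.001,0.025,0,0,0,190]
    - [0,-0.001,0.027,0,0,0,190]
    - [0,-0.001,0.0285,0,0,0,190]
    - [0,-0.001,0.0295,0,0,0,190]
    - [0,-0.001,0.03,0,0,0,190]
    - [0,-0.001,0.03,0,0,0,190]

```text
clock: 13.05
ee_pos: [0.5374, -0.0392, 0.0144]
tool_rot: [0.001, 0.044, 0.999, -0.0]
contact_force: [1.0, -0.6, -0.5]
grip_width: 0.0356
```

Not yet in contact, so I'll creep down 3 mm more.

carry_out:
  targets:
    - [0,0,0.0005,0,0,0,190]
    - [0,0,0.001,0,0,0,190]
    - [0,0,0.0013,0,0,0,190]
    - [0,0,0.0016,0,0,0,190]
    - [0,0,0.0019,0,0,0,190]
    - [0,0,0.0022,0,0,0,190]
    - [0,0,0.0025,0,0,0,190]
    - [0,0,0.0025,0,0,0,190]
    - [0,0,0.0025,0,0,0,190]
    - [0,0,0.0025,0,0,0,190]

```text
clock: 14.3
ee_pos: [0.5374, -0.0391, 0.013]
tool_rot: [0.0, 0.044, 0.999, -0.0]
contact_force: [-8.7, 1.2, 13.1]
grip_width: 0.0353
```

carry_out:
  targets:
    - [0,0,-0.0005,0,0,0,190]
    - [0,0,-0.001,0,0,0,190]
    - [0,0,-0.001,0,0,0,150]
    - [0,0,-0.001,0,0,0,135]
    - [0,0,-0.001,0,0,0,120]
    - [0,0,-0.001,0,0,0,105]
    - [0,0,-0.001,0,0,0,95]
    - [0,0,-0.001,0,0,0,90]
    - [0,0,-0.001,0,0,0,90]
    - [0,0,-0.001,0,0,0,90]

```text
clock: 15.55
ee_pos: [0.5374, -0.0391, 0.0128]
tool_rot: [0.001, 0.044, 0.999, -0.0]
contact_force: [-0.1, 0.7, -0.3]
grip_width: 0.0554
```

carry_out:
  targets:
    - [0,0,-0.004,0,0,0,90]
    - [0,0,-0.012,0,0,0,90]
    - [0,0,-0.025,0,0,0,90]
    - [0,0,-0.04,0,0,0,90]
    - [0,0,-0.06,0,0,0,90]
    - [0,0,-0.085,0,0,0,90]
    - [0,0,-0.11,0,0,0,90]
    - [0,0,-0.13,0,0,0,90]
    - [0,0,-0.14,0,0,0,90]
    - [0,0,-0.14,0,0,0,90]

```text
clock: 16.8
ee_pos: [0.5378, -0.0392, 0.154]
tool_rot: [0.002, 0.044, 0.999, -0.0]
contact_force: [-0.0, 0.6, -0.5]
grip_width: 0.0551
```

Run:
```python
from h import *
o=robot.get_obs(); print(o["contact_force"],o["grip_width"],o["ee_pos"])
a=shot("wrist")["color"]; b=shot("side")["color"]
im=np.zeros((600,800,3),np.uint8); im[:420,:560]=a; im[420:,:240]=cv2.resize(b[170:260,210:330],(240,180)); s=shot("scene")["color"]; im[420:,240:560]=cv2.resize(s[170:260,180:340],(320,180),interpolation=cv2.INTER_CUBIC)
cv2.imwrite("pics/c6.png",im[:,:560,::-1])
```

```text
[-0.0084  0.5687 -0.4993] 0.055105116010379464 [ 0.5378 -0.0392  0.154 ]
```

View pics/c6.png

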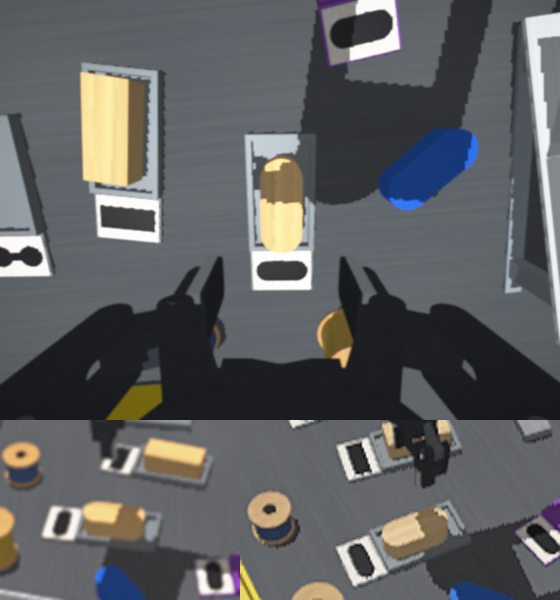

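The former is in the oval tray, at wrist (282,204), but it looks close to the label end. I'll measure it.

Run:
```python
from h import *
c=load("wrist"); a=np.radians(-5); M=np.array([[np.cos(a),np.sin(a)],[-np.sin(a),np.cos(a)]])
f=lambda u,v,z:M@(plane(c,u,v,z)[:2]-[.5335,-.0395])*1e3
for n,u,v,z in[("tray end",280,134,.012),("tray flange end l",252,290,.012),("flange r",312,290,.012),("label start",282,250,.012),("tray L",247,136,.012),("tray R",315,136,.012),("tip-",282,155.5,.034),("tip+",281,252,.034),("tip+ if 42",281,252,.042),("sideL",260,200,.034),("sideR",303,200,.034)]: print(n,f(u,v,z))
hsv=cv2.cvtColor(c["color"],cv2.COLOR_RGB2HSV); m=((hsv[...,0]<25)&(hsv[...,1]>70)).astype(np.uint8); m[:140]=0;m[260:]=0;m[:,:240]=0;m[:,320:]=0
k=cv2.findContours(m,0,2)[0]; k=max(k,key=cv2.contourArea); print(cv2.boundingRect(k),cv2.minAreaRect(k))
```

```text
tray end [-55.7349  -1.7392]
tray flange end l [ 96.3063 -29.9341]
flange r [96.2768 30.3223]
label start [53.0527  0.1408]
tray L [-54.0331 -30.5428]
tray R [-54.0494  28.8057]
tip- [-39.4065  -0.0438]
tip+ [45.8021 -0.8295]
tip+ if 42 [42.4074 -0.8312]
sideL [ -1.9442 -18.7313]
sideR [-1.9573 17.8857]
(260, 156, 44, 96) ((281.5957336425781, 203.4979705810547), (95.16996002197266, 42.52229309082031), 88.78113555908203)
```

Run:
```python
from station import robot
print(robot.get_obs()["joint_velocities"]); print(robot.finish_job())
```

```text
[ 0.00027523  0.00420724  0.00458522 -0.00041848  0.00075815  0.00242606]
the job is handed in; nothing more can be done
None
```

I pushed the oval former up the chute until it was clear of the lips, about 24 mm past chute x=0. I then lifted it out, turned it level, set it down in the grey slot with the oval label, released it and handed the job in. The arm's clock stood at about 17 s, well under the 48 s limit.

**Final checks:** In the last wrist view the former lies in the pocket:
- **Position:** its centre is about 3–5 mm from the pocket centre, towards the label end. The limit is 15 mm.
- **Angle:** its long side is aligned to within about 1–2°.
- **Flatness:** I did not measure its height or tilt directly. Its length reads 85 mm against the real 84 mm at the expected top height, and it made contact at the predicted height, so it should be lying flat.
- **Gripper:** it is clear and reads about 0.8 N, which is sensor noise.
- **Other objects:** the gripper stayed clear of the other formers, the spool and the foil roll. I did not measure their positions again.

**Disagreements:**
- The fixed scene camera and the wrist camera differed by about 3–5 mm on where the chute and slot are. I went with the wrist camera.
- The tray measured 152 mm long in the last view instead of 156 mm, so the offset above is only good to about 2–3 mm.
- The set-down pressed with about 13–16 N, more than I intended. I backed off 1 mm before releasing.

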